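# Clamp a stone blank to three clicks of the ratchet knob

### The arm

A 7-joint arm with a two-finger parallel gripper is mounted at the origin on the work surface. World frame = base frame: x ahead of the robot, y to its left, z up, the work surface at z = 0. Lengths are in m, angles in rad, forces in N, time in s.
With the tool pointing down it reaches from about 0.425 to 1.025 m from the base axis. Payload 9.4 kg.
Tool frame: the origin (TCP) lies between the finger pads; the fingertips stand 14 mm ahead of it and the grasp point (between the pads) lies 5 mm behind it; z points along the fingers, y is the line along which they close (so a half turn about z gives the same grasp; the last joint's range is limited). The gripper opens to 93 mm and grips with 3 to 60 N. Pads are 15 mm wide; open, the fingers measure 128 mm over their backs; the gripper's body (75 mm by 188 mm) begins 65 mm behind the grasp point.
Start: joints at [-1.232, 0.599, -0.003, 1.599, 0.002, 0.943, -0.08], TCP at [0.293, 0.663, 0.233] pointing down, gripper open.
Joint ranges: [-2.57, 2.57], [-0.35, 1.97], [-1.29, 1.29], [0.11, 2.56], [-1.05, 4.19], [0.11, 1.86], [-2.63, 2.63]. Speed limits (rad/s): [2.22, 2.22, 3.01, 3.01, 3.14, 3.14, 3.14].

### API

Orientations are given as a unit quaternion [w, x, y, z].
In Python, from rig import * gives the robot as it stands. The module is installed in compiled form; this text tells all that it offers.
- The arm moves only by the shell command python3 -m inch 'ROWS'. ROWS is JSON, a list of rows, each a list of 7 numbers: the closure, from 0 (fully open) to 1 (shut), then the shift along the tool's x, y, z in m, then the turn, a rotation vector about the tool's x, y, z in rad. In form: [[jaw, dx, dy, dz, rx, ry, rz], ...]. A call has 1 to 12 rows; each row is the pose to reach, as a shift and turn from the pose commanded when the call began, along the tool's axes at that moment; what a row does not reach only later rows make up. A row lasts 1/12 s, in which the tool goes at most 41.7 mm and 7.16 degrees, less where a joint would pass 70% of its speed; a pose out of reach is approached as far as the arm can. A call with a gripper value outside its range is refused whole. The fingers move at their own pace and stop on an object; the grip force is fixed at half the most. Time passes only in rows, so rows that repeat a pose let the fingers close. It gives the time, the measured TCP pose, the force, the opening and the grip force at its end, in the units of the state.
- state(): the state, without advancing time (a new reading comes with each control period).
- capture(name): name is "scene" or "top" or "wrist"; returns the picture (384x512x3 uint8, red, green, blue); there is no depth.
- get_calibration(name): a dict with "mtx" (3x3 intrinsics, pixels), "dist_coeffs" ([k1, k2, p1, p2, k3] as OpenCV has them; the pictures are not rectified), "camera_from_world" (4x4, takes a point from world to camera coordinates). Camera axes: x right, y down, z forward; pixel columns grow to the right and rows downward; lengths in m; the calibration is good to about 2 mm. A picture is of the moment at which its call begins: read the wrist's pose just before it. get_calibration takes no time and is no camera call; for the wrist camera it gives the pose at the moment of the call.
- job_done(): hands the job in; it is judged then, once.
Trained networks look in the newest picture that a camera, given by its name, has taken for a name from the list of things; names that differ only in an ending like _2 or _b are one class to them, and where a whole thing is asked for, a point or a joint stands for the part that bears it (a point fixed in the world has none). Each returns a list of dicts, best first, with "score" (0 to 1); they miss things now and then, are a little off and sometimes report something else, mostly with a low value. They report only what shows in the picture. A call takes as long as a camera call. They do not tell look-alikes from the thing itself.
- look_for(camera, target): "point" ([x, y, z] in m, in world coordinates, good to about 4 mm: the middle of the surface that is visible of it).
- cut_out(camera, target): "pixels" (384x512 bool, what is visible of it).
- landmark_of(camera, target): "point" ([x, y, z] in m, in world coordinates, good to about 4 mm: a listed point, or the origin of a listed thing).
The state is a dict: "clock": time; "qpos": joint angles; "qvel": joint speeds; "effort": joint torques, N m; "ee_pos": TCP position; "tool_rot": TCP orientation; "contact_force": force on the tool from outside, world axes, zero at the start; "moment": the same for the moment, N m; "grip_width": finger opening in m; "finger_force": force on a finger pad.
Only numpy, scipy, OpenCV 4.12 (cv2) and the standard library are available. Lean on these libraries where they do the work, as an engineer would, in place of code of your own. Each camera call takes 0.05 s, during which the arm holds its last target. There are 200 camera calls.

### The job

Stand the rectangular stone blank on the work-holder between its two jaws, its 24 mm thickness across the gap, and let go of it. Then tighten the jaws on it by turning the ratchet knob clockwise, in several strokes, until the knob slips: let it slip three clicks (two to four will do), never more than five, and leave it so with the stone clamped. Leave everything else on the bench where it is.

Things in the scene. Friction and masses are not known exactly. Their poses are not given: they have to be found in the camera images.
- stone: grey rectangular stone blank standing upright on the bench, 40 mm (its x) by 24 mm (its y) by 36 mm high, about 100 g; origin at the centre of its underside. Grip it across its 40 mm length (fingers on its two end faces), so that the jaws can take its 24 mm thickness
- holder: steel work-holder fixed to the bench: base plate 80 mm (x) by 220 mm (y), 12 mm thick; origin on the bench 5 mm to -y of the plate's centre. In a row towards +y stand a fixed jaw, the gap, a sliding jaw (steel blocks 30 mm wide in x, their tops 43 mm above the bench), a grey gearbox 62 mm long, 40 mm high, with a collar and the black knob on top
- nest (a point): point on the plate's top, 12 mm above the bench, where the stone's underside centre is to stand; axes as the holder's. The sliding jaw starts fully open, its face 14.5 mm away on the +y side, and moves to -y; the fixed jaw's face is 14.5 to 22 mm away on the -y side (set anew each time, not measured)
- knob_axis (a point): point on the knob's vertical axis, 78 mm above the bench, at the height to grip its bar. Turning clockwise seen from above closes the jaw by 3.2 mm per rad: 1.5 to 4 rad until the stone is tight. Free turning takes 0.07 N m; then the torque rises and the knob slips on its collar at 0.17 to 0.25 N m, rippling with each click: 30 clicks a turn, 12 degrees each
- knob: black ratchet knob: a round skirt 42 mm across with an upright bar on it, 40 mm long (knob's x) and 14 mm thick (knob's y), from 55 to 91 mm above the bench; pinch it across the 14 mm. Origin on its axis, 48 mm above the bench. Starts with its x along the holder's x and stays put. Held still after a stroke, a free knob resists no more, a tight one still by 0.05 to 0.12 N m
- knob_mark (a point): aluminium pointer low on the knob's skirt, 24 mm from the axis on the knob's -x side, 48 mm above the bench
- collar_mark (a point): black mark on the aluminium collar (60 mm across) below the knob, 24 mm from the axis. The collar turns with the knob until the knob slips; then the pointer runs ahead of the mark. They start in line; three clicks of slip put them 36 degrees (14.8 mm) apart
- roundel: flat round stone disc, 72 mm across, 14 mm thick, lying; origin at the centre of its underside; leave alone
- thirdhand: third-hand stand: heavy round foot 72 mm across with a cross bar 160 mm long (along its x) 60 mm up; origin at the centre of its underside; leave alone
- pliers: red-handled pliers lying along their x, about 130 mm long, 12 mm high; origin under the pivot, handles towards -x; leave alone
- file: file with a round wooden handle lying along its x, about 205 mm long, 18 mm high; origin under its middle; leave alone
- jar: small clear jar with a red lid, 48 mm across, 60 mm high; origin at the centre of its underside; leave alone
Things that resemble listed ones, but are neither listed nor needed, are in the scene too. What is shaped like the holder but yellow is not meant. Leave any pink look-alike of the stone alone.

How it is judged:
On the way, in this order (a step that is already met when the one before it is completed fails the run):
1. the stone stands between the jaws, on the plate, let go, the knob not yet slipped (x of stone in the frame of nest between -0.009 and 0.009 m and y of stone in the frame of nest between -0.014 and 0.006 m and z of stone in the frame of nest between -0.003 and 0.004 m and angle between stone's own z axis and vertical below 0.08 rad and angle between the y axis of stone and the y axis of holder, either way round below 0.2 rad and contact force between the fingers and stone below 0.3 N and horizontal distance between knob_mark and collar_mark below 0.005 m), for 0.2 s.
2. the jaws are tight on the stone and the knob has slipped two to four clicks (x of stone in the frame of nest between -0.009 and 0.009 m and y of stone in the frame of nest between -0.014 and 0.006 m and z of stone in the frame of nest between -0.003 and 0.004 m and angle between stone's own z axis and vertical below 0.08 rad and angle between the y axis of stone and the y axis of holder, either way round below 0.2 rad and contact force between the fingers and stone below 0.3 N and contact force between stone and holder above 10 N and horizontal distance between knob_mark and collar_mark between 0.008 and 0.0222 m), for 0.2 s.
At the end, for the whole second after the job is handed in: The stone stands on the plate between the jaws (within 9 mm of the nest in x, raised < 4 mm, tilted < 0.08 rad, square within 0.2 rad), at rest, untouched, held with over 10 N; the ratchet has slipped two to four clicks (pointer and mark 8 to 22 mm apart); nothing else shifted (all of step 2 and linear speed of stone below 0.01 m/s).
It fails at once if the ratchet is run past five clicks (horizontal distance between knob_mark and collar_mark above 0.0262 m).
It fails at once if the stone is tipped over (angle between stone's own z axis and vertical above 0.6 rad).
It fails at once if a bystander is shifted by more than 25 mm (distance of any of roundel, thirdhand, pliers, file, jar from where it was at the start of the episode above 0.025 m).
It also fails if it takes over 72 s, if anything falls off the work surface, if the arm or the gripper's body presses on something with over 40 N, if the wrist force passes 120 N, or if a joint passes its speed limit or range.

## Working session

There is one attempt and no reset: what is moved stays moved. The work goes in short steps, Python scripts to look and compute and a shell command to move; the robot and the scene stay as the last step left them, time stands still between calls to the robot, and variables do not carry over. Pictures are saved under pics/ and viewed, at most 10 in all, crops included, and the job is handed in when it is done.

```bash
mkdir -p pics; python3 - <<'E'
from rig import *
import cv2,numpy as np
s=state();print(s)
for c in("scene","top"):
    im=capture(c);cv2.imwrite(f"pics/{c}1.png",cv2.cvtColor(im,cv2.COLOR_RGB2BGR))
    for t in("stone","holder","knob"):
        print(c,t,[(round(d["score"],2),np.round(d["point"],3).tolist()) for d in landmark_of(c,t)])
    for t in("nest","knob_axis","knob_mark","collar_mark"):
        print(c,t,[(round(d["score"],2),np.round(d["point"],3).tolist()) for d in landmark_of(c,t)])
E
```

```text
{'clock': 0.0, 'qpos': array([-1.23167509,  0.60016611, -0.00256791,  1.60008779,  0.00180955,
        0.94286928, -0.07984394]), 'qvel': array([ 0.00077017, -0.00075089,  0.000217  ,  0.00138364,  0.00021719,
        0.00131994, -0.00129845]), 'effort': array([-4.16222201e-05, -7.65078020e+01,  1.49674740e+00, -2.52348554e+01,
       -5.25467342e-02,  1.69325253e-02,  1.64913290e-04]), 'ee_pos': array([0.29268146, 0.66281789, 0.23174501]), 'tool_rot': array([-9.14037657e-05,  2.06396102e-01,  9.78468224e-01, -7.58650441e-04]), 'contact_force': array([ 0.28442816, -0.35715827, -0.20979918]), 'moment': array([0.0178489 , 0.0387722 , 0.03683291]), 'finger_force': 0.0, 'grip_width': 0.09300009612501513}
scene stone [(0.86, [0.603, -0.211, -0.003]), (0.86, [0.611, -0.295, -0.0])]
scene holder [(0.78, [0.24, -0.298, 0.004]), (0.67, [0.542, 0.114, -0.005])]
scene knob [(0.52, [0.514, 0.186, 0.046]), (0.52, [0.216, -0.229, 0.049]), (0.45, [0.605, -0.214, -0.004])]
scene nest [(0.96, [0.557, 0.066, 0.017]), (0.59, [0.268, -0.344, 0.011])]
scene knob_axis [(0.87, [0.518, 0.183, 0.078]), (0.81, [0.208, -0.227, 0.079])]
scene knob_mark [(0.62, [0.495, 0.181, 0.054]), (0.62, [0.191, -0.241, 0.048])]
scene collar_mark [(0.69, [0.19, -0.239, 0.049]), (0.56, [0.497, 0.18, 0.05]), (0.26, [0.604, -0.213, -0.006])]
top stone [(0.72, [0.599, -0.212, 0.001]), (0.45, [0.608, -0.294, -0.0])]
top holder [(0.66, [0.542, 0.11, 0.002]), (0.6, [0.241, -0.298, -0.002])]
top knob [(0.74, [0.214, -0.23, 0.046]), (0.58, [0.494, 0.177, 0.046]), (0.47, [0.518, 0.187, 0.05])]
top nest [(0.76, [0.267, -0.34, 0.012]), (0.73, [0.556, 0.065, 0.012])]
top knob_axis [(0.81, [0.215, -0.232, 0.077]), (0.78, [0.519, 0.188, 0.079]), (0.24, [0.744, 0.182, -0.002])]
top knob_mark [(0.63, [0.496, 0.176, 0.049]), (0.61, [0.191, -0.24, 0.049])]
top collar_mark [(0.89, [0.495, 0.18, 0.049]), (0.72, [0.19, -0.233, 0.048])]
```

View pics/top1.png

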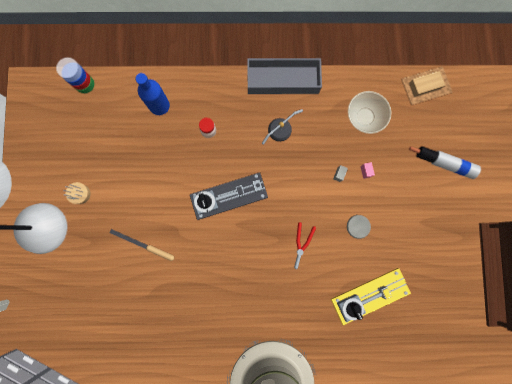

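View pics/scene1.png

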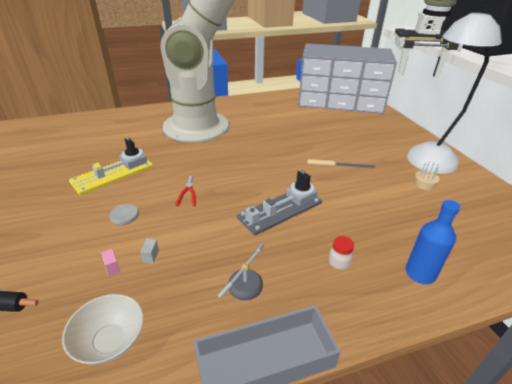

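Candidates in the top picture: the grey block is at (341,173) and the pink one at (368,170). The grey holder is at (229,196) and the yellow one at (371,297). The grey block, at about (0.60,-0.21), and the grey holder, at about (0.542,0.112), fit the description. I'll confirm both in one crop.

```bash
cat > h.py <<'E'
from rig import *
import cv2,numpy as np
from scipy.spatial.transform import Rotation as R
def rot(): 
    return R.from_quat(np.roll(state()["tool_rot"],-1))
def plan(p,az):
    """tool shift/turn to TCP p, pointing down, tool y at azimuth az(deg) mod 180 (nearest)"""
    s=state();r=rot();y=r.as_matrix()[:,1]
    a0=np.degrees(np.arctan2(y[1],y[0])); az=a0+(az-a0+90)%180-90
    a=np.radians(az);Y=np.array([np.cos(a),np.sin(a),0]);Z=np.array([0,0,-1.]);T=np.c_[np.cross(Y,Z),Y,Z]
    d=r.inv().apply(np.array(p)-s["ee_pos"]);w=(r.inv()*R.from_matrix(T)).as_rotvec()
    print("plan",np.round(d,4).tolist(),np.round(w,4).tolist(),"az",round(a0,1),"->",round(az,1),"q7",s["qpos"][6].round(2),"rows",round(max(np.linalg.norm(d)/.0417,np.linalg.norm(w)/.125),1))
def ray(c,uv,z,cal=None):
    cal=cal or get_calibration(c);K=np.array(cal["mtx"]);M=np.array(cal["camera_from_world"])
    n=cv2.undistortPoints(np.array(uv,float).reshape(-1,1,2),K,np.array(cal["dist_coeffs"])).reshape(-1,2)
    d=np.c_[n,np.ones(len(n))]@M[:3,:3];o=-M[:3,:3].T@M[:3,3]
    return o+d*((z-o[2])/d[:,2])[:,None]
def lm(c,t,f=landmark_of): return [(round(d["score"],2),np.round(d["point"],4).tolist()) for d in f(c,t)]
def save(n,im): cv2.imwrite(f"pics/{n}.png",cv2.cvtColor(im,cv2.COLOR_RGB2BGR))
E
python3 - <<'E'
from h import *
im=cv2.imread("pics/top1.png")[150:230,180:390]
cv2.imwrite("pics/crop1.png",cv2.resize(im,None,fx=3.8,fy=3.8,interpolation=cv2.INTER_CUBIC))
plan([.56,-.19,.23],17.6)
c=get_calibration("wrist");M=np.array(c["camera_from_world"]);print(-M[:3,:3].T@M[:3,3]-state()["ee_pos"],M[:3,:3],c["mtx"])
E
```

```text
plan [-0.589, -0.6726, 0.0026] [0.0001, -0.0, 0.8478] az 66.2 -> 17.6 q7 -0.08 rows 21.4
[-0.06632128  0.02970319  0.15206326] [[ 4.03610815e-01  9.14930375e-01 -8.47751149e-04]
 [ 8.82556879e-01 -3.89084993e-01  2.64019361e-01]
 [ 2.41229486e-01 -1.07309258e-01 -9.64517008e-01]] [[312.66750438   0.         255.24445725]
 [  0.         312.66750438 193.57895645]
 [  0.           0.           1.        ]]
```

View pics/crop1.png

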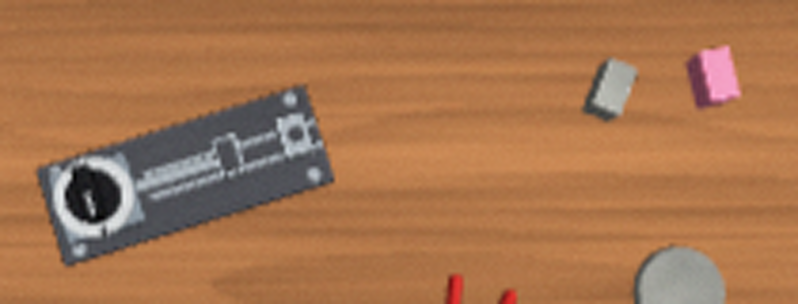

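The crop shows the grey stone at about (612,88) with the pink one beside it at (713,76). The grey holder spans x from 40 to 330, with its knob at (93,195). The grey ones are meant. I'm moving above the stone.

```bash
python3 -c "
from h import *
plan([.60,-.212,.21],-20)"; python3 -m inch '[[0,-0.3,-0.34,0,0,0,0.72],[0,-0.3,-0.34,0,0,0,0.72],[0,-0.3,-0.34,0,0,0,0.72],[0,-0.3,-0.34,0,0,0,0.72],[0,-0.3,-0.34,0,0,0,0.72],[0,-0.3,-0.34,0,0,0,0.72],[0,-0.3,-0.34,0,0,0,0.72],[0,-0.3,-0.34,0,0,0,0.72],[0,-0.3,-0.34,0,0,0,0.72],[0,-0.3,-0.34,0,0,0,0.72],[0,-0.3,-0.34,0,0,0,0.72],[0,-0.3,-0.34,0,0,0,0.72]]'; python3 -c "
from h import *
plan([.60,-.212,.21],-20)"
```

```text
plan [-0.6345, -0.6766, 0.0226] [0.0001, -0.0, 1.5041] az 66.2 -> -20.0 q7 -0.08 rows 22.2
clock: 1.8
ee_pos: [0.4317, 0.2238, 0.2332]
tool_rot: [0.001, 0.542, 0.841, -0.001]
contact_force: [0.3, -0.2, -0.3]
grip_width: 0.093
finger_force: 0.0
plan [-0.4663, -0.027, 0.0242] [0.0009, 0.0021, 0.7753] az 24.4 -> -20.0 q7 -0.05 rows 11.2
```

```bash
python3 -m inch '[[0,-0.466,-0.027,0.024,0,0,0.775],[0,-0.466,-0.027,0.024,0,0,0.775],[0,-0.466,-0.027,0.024,0,0,0.775],[0,-0.466,-0.027,0.024,0,0,0.775],[0,-0.466,-0.027,0.024,0,0,0.775],[0,-0.466,-0.027,0.024,0,0,0.775],[0,-0.466,-0.027,0.024,0,0,0.775],[0,-0.466,-0.027,0.024,0,0,0.775],[0,-0.466,-0.027,0.024,0,0,0.775],[0,-0.466,-0.027,0.024,0,0,0.775],[0,-0.466,-0.027,0.024,0,0,0.775],[0,-0.466,-0.027,0.024,0,0,0.775]]'; python3 - <<'E'
from h import *
cal=get_calibration("wrist");im=capture("wrist");save("w1",im)
print(lm("wrist","stone"))
for d in cut_out("wrist","stone"):
    m=d["pixels"];m8=m.astype(np.uint8);ys,xs=np.nonzero(m);print(d["score"],xs.mean(),ys.mean(),m.sum(),im[m].mean(0))
    # top face: brighter pixels
    g=im.mean(2);print(np.percentile(g[m],[5,25,50,75,95]))
E
```

```text
clock: 2.8
ee_pos: [0.6031, -0.2102, 0.2088]
tool_rot: [0.002, 0.818, 0.575, -0.0]
contact_force: [-0.3, -0.5, -0.1]
grip_width: 0.0929
finger_force: 0.0
[(0.76, [0.6119, -0.292, -0.0018]), (0.61, [0.5996, -0.2143, 0.0021])]
0.82 253.48834853090173 178.57345491388045 987 [141.3100304  137.33029382 128.4893617 ]
[ 73.66666667 134.         149.         155.5        159.66666667]
0.64 283.9887429643527 239.61444652908068 1066 [189.37429644 106.0891182  131.53189493]
[ 84.33333333  88.         174.66666667 178.66666667 181.33333333]
0.33 51.22316865417376 139.06587166382738 1761 [165.36229415  49.5883021   42.52243044]
[ 53.66666667  69.          77.66666667  84.33333333 149.33333333]
```

View pics/w1.png

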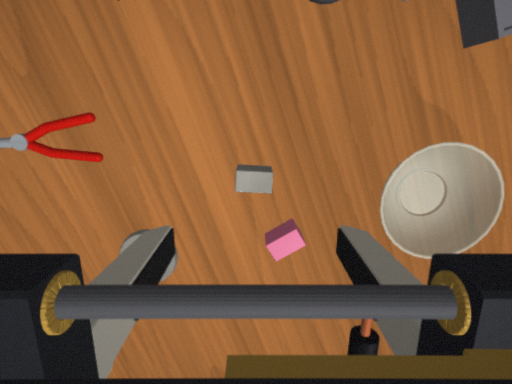

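The wrist picture shows the grey stone at (254,179), nearly square to the image, and the pink one apart from it at (285,240). I'll fit the stone's top face for centre and yaw.

```bash
cat >> h.py <<'E'
def stonefit(z=.036,name=None,thr=125):
    cal=get_calibration("wrist");im=capture("wrist")
    if name: save(name,im)
    for d in cut_out("wrist","stone"):
        m=d["pixels"];c=im[m].mean(0)
        if np.ptp(c)>30: continue
        k=np.ones((3,3),np.uint8)
        t=(cv2.morphologyEx((cv2.dilate(m.astype(np.uint8),k)>0).astype(np.uint8)*((im.mean(2)>thr)&(np.ptp(im.astype(int),axis=2)<35)).astype(np.uint8),cv2.MORPH_OPEN,k))
        cs=max(cv2.findContours(t,0,1)[0],key=cv2.contourArea)
        P=ray("wrist",cs.reshape(-1,2)+0.0,z,cal)[:,:2]*1000
        (cx,cy),(w,h),a=cv2.minAreaRect(P.astype(np.float32))
        if w<h: a+=90
        print(round(d["score"],2),"centre mm",round(cx,1),round(cy,1),"size",round(max(w,h),1),round(min(w,h),1),"az long",round(a%180,1))
        return cx/1000,cy/1000,a%180
E
python3 - <<'E'
from h import *
r=stonefit()
plan([r[0],r[1],.021],r[2])
E
```

```text
0.59 centre mm 601.6 -212.9 size 38.6 22.5 az long 157.5
plan [-0.0113, 0.004, 0.1874] [-0.001, -0.0009, 0.0545] az -19.4 -> -22.5 q7 0.19 rows 4.5
```

```bash
python3 - <<'E'
from h import *
print(state()["ee_pos"],state()["tool_rot"],state()["qvel"].round(3))
r=stonefit()
plan([r[0],r[1],.021],r[2]);plan([r[0],r[1],.06],r[2])
E
```

```text
[ 0.60163182 -0.20106761  0.20845192] [-6.43500919e-04  8.16107805e-01  5.77899324e-01  9.07524211e-05] [-0.015 -0.008 -0.     0.002 -0.    -0.001  0.001]
0.74 centre mm 601.5 -212.9 size 39.0 22.5 az long 157.3
plan [-0.0117, 0.0038, 0.1877] [-0.0005, -0.0009, 0.0579] az -19.3 -> -22.7 q7 0.19 rows 4.5
plan [-0.0116, 0.0038, 0.1487] [-0.0005, -0.0009, 0.0579] az -19.3 -> -22.7 q7 0.19 rows 3.6
```

```bash
python3 -m inch '[[0,-0.0117,0.0038,0.12,0,0,0.058],[0,-0.0117,0.0038,0.12,0,0,0.058],[0,-0.0117,0.0038,0.12,0,0,0.058],[0,-0.0117,0.0038,0.12,0,0,0.058],[0,-0.0117,0.0038,0.12,0,0,0.058],[0,-0.0117,0.0038,0.12,0,0,0.058],[0,-0.0117,0.0038,0.12,0,0,0.058]]';python3 - <<'E'
from h import *
r=stonefit(name="w2")
plan([.6015,-.2129,.021],157.4)
E
```

```text
clock: 3.73
ee_pos: [0.603, -0.2151, 0.0913]
tool_rot: [0.001, 0.833, 0.554, 0.001]
contact_force: [-0.0, -0.1, -0.1]
grip_width: 0.0928
finger_force: 0.0
0.94 centre mm 601.8 -212.8 size 38.8 22.2 az long 157.2
plan [0.0016, -0.0023, 0.07] [0.0034, -0.0007, -0.0029] az -22.8 -> -22.6 q7 0.24 rows 1.7
```

```bash
python3 -m inch '[[0,0.001,-0.002,0.035,0,0,0],[0,0.001,-0.002,0.07,0,0,0],[0,0.001,-0.002,0.07,0,0,0],[0,0.001,-0.002,0.07,0,0,0],[1,0.001,-0.002,0.07,0,0,0],[1,0.001,-0.002,0.07,0,0,0],[1,0.001,-0.002,0.07,0,0,0],[1,0.001,-0.002,0.07,0,0,0],[1,0.001,-0.002,0.07,0,0,0],[1,0.001,-0.002,0.07,0,0,0],[1,0.001,-0.002,0.07,0,0,0],[1,0.001,-0.002,0.07,0,0,0]]'; python3 - <<'E'
from h import *
plan([.6015,-.2129,.15],157.4)
E
```

```text
clock: 4.83
ee_pos: [0.6001, -0.2136, 0.0187]
tool_rot: [0.0, 0.833, 0.553, -0.0]
contact_force: [-0.6, -0.2, -0.6]
grip_width: 0.0443
finger_force: 0.0
plan [0.0012, 0.0011, -0.1313] [0.0, 0.0, -0.0035] az -22.8 -> -22.6 q7 0.28 rows 3.1
```

Still closing. I'll give it a few more rows, then lift.

```bash
python3 -m inch '[[1,0,0,0,0,0,0],[1,0,0,0,0,0,0],[1,0,0,0,0,0,0],[1,0,0,0,0,0,0]]'; python3 -m inch '[[1,0,0,-0.03,0,0,0],[1,0,0,-0.07,0,0,0],[1,0,0,-0.11,0,0,0],[1,0,0,-0.15,0,0,0],[1,0,0,-0.15,0,0,0],[1,0,0,-0.15,0,0,0],[1,0,0,-0.15,0,0,0]]'; python3 - <<'E'
from h import *
plan([.556,.066,.16],17.6)
E
```

```text
clock: 5.17
ee_pos: [0.6001, -0.2135, 0.0186]
tool_rot: [-0.0, 0.833, 0.553, 0.0]
contact_force: [-0.6, 0.4, 0.9]
grip_width: 0.0401
finger_force: 30.0
clock: 5.75
ee_pos: [0.5997, -0.2131, 0.1682]
tool_rot: [-0.0, 0.833, 0.554, -0.0]
contact_force: [-0.5, 1.0, -1.3]
grip_width: 0.0395
finger_force: 30.0
plan [0.2404, -0.1484, 0.0084] [-0.0004, -0.0005, -0.7048] az -22.8 -> 17.6 q7 0.2 rows 6.8
```

```bash
python3 -m inch '[[1,0.24,-0.148,-0.03,0,0,-0.705],[1,0.24,-0.148,-0.03,0,0,-0.705],[1,0.24,-0.148,-0.03,0,0,-0.705],[1,0.24,-0.148,-0.03,0,0,-0.705],[1,0.24,-0.148,-0.03,0,0,-0.705],[1,0.24,-0.148,-0.03,0,0,-0.705],[1,0.24,-0.148,-0.03,0,0,-0.705],[1,0.24,-0.148,-0.03,0,0,-0.705],[1,0.24,-0.148,-0.03,0,0,-0.705],[1,0.24,-0.148,-0.03,0,0,-0.705],[1,0.24,-0.148,-0.03,0,0,-0.705],[1,0.24,-0.148,-0.03,0,0,-0.705]]'; python3 - <<'E'
from h import *
save("w3",capture("wrist"))
for t in("nest","holder","knob_axis","knob_mark","knob","collar_mark"): print(t,lm("wrist",t))
print(state()["ee_pos"],state()["qvel"].round(2))
plan([.556,.066,.16],17.6)
E
```

```text
clock: 6.75
ee_pos: [0.5566, 0.0633, 0.198]
tool_rot: [-0.0, 0.592, 0.806, -0.001]
contact_force: [0.4, -0.2, -0.6]
grip_width: 0.04
finger_force: 30.0
nest [(0.86, [0.5536, 0.0632, 0.0113])]
holder [(0.71, [0.5369, 0.112, -0.0019])]
knob_axis [(0.64, [0.5183, 0.1895, 0.0778])]
knob_mark [(0.67, [0.4937, 0.1819, 0.0439])]
knob [(0.87, [0.5222, 0.19, 0.0502])]
collar_mark [(0.63, [0.4948, 0.1795, 0.0515])]
[0.55670941 0.06473972 0.19866424] [-0.  0. -0.  0.  0.  0.  0.]
plan [0.0014, -0.0003, 0.0387] [0.0001, 0.0, -0.0007] az 17.6 -> 17.6 q7 0.27 rows 0.9
```

View pics/w3.png

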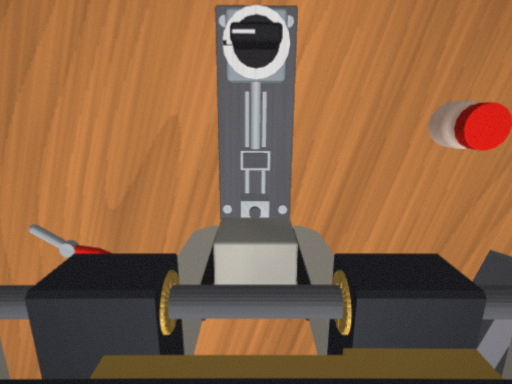

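The picture shows the held stone square in the gripper at (255,258). The holder lies straight ahead, with the fixed jaw at (255,210), the sliding jaw at (256,160) and the knob at (257,40). I'll enlarge the jaw area to measure the faces.

```bash
python3 - <<'E'
from h import *
im=cv2.imread("pics/w3.png")[135:225,205:305]
cv2.imwrite("pics/crop2.png",cv2.resize(im,None,fx=6.6,fy=6.6,interpolation=cv2.INTER_CUBIC))
# axis & sizes
yaw=np.radians(17.6);X=np.array([np.cos(yaw),np.sin(yaw)]);Y=np.array([-X[1],X[0]])
# plate edge columns at several rows (dark plate vs wood: saturation)
im=cv2.cvtColor(cv2.imread("pics/w3.png"),cv2.COLOR_BGR2HSV).astype(int)[...,1]
L=[];Rr=[]
for r in range(85,200,5):
    d=np.nonzero(im[r,200:320]<80)[0]; L.append((200+d[0]-.5,r));Rr.append((200+d[-1]+.5,r))
for E in(L,Rr):
    p=ray("wrist",E,.012)[:,:2];v=cv2.fitLine((p*1000).astype(np.float32),cv2.DIST_HUBER,0,.01,.01).ravel()
    print("edge az",np.degrees(np.arctan2(v[1],v[0]))%180-90, "X-coord",(v[2:]@X).round(1), "X of nest guess",np.array([.556,.066])@X*1000)
E
```

```text
edge az 17.144058 X-coord 511.2 X of nest guess 549.9304240824079
edge az 17.217903 X-coord 589.9 X of nest guess 549.9304240824079
```

View pics/crop2.png

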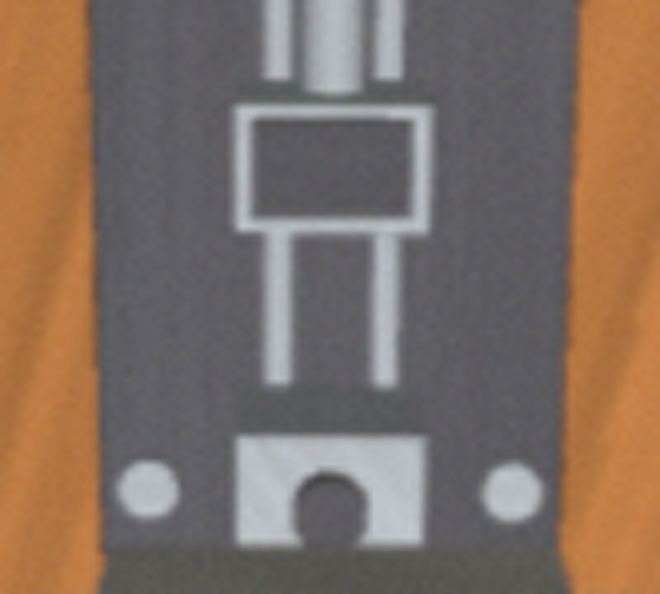

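```bash
python3 - <<'E'
from h import *
yaw=np.radians(17.3);X=np.array([np.cos(yaw),np.sin(yaw)]);Y=np.array([-X[1],X[0]])
f=lambda u,v,z:[round(float(q),1) for q in (lambda p:(p@X,p@Y))(ray("wrist",[(205-.5+u/6.6,135-.5+v/6.6)],z)[0,:2]*1000)]
print("slide face top L,R",f(235,235,.043),f(433,235,.043)," back",f(235,103,.043))
print("fixed face top L,R",f(235,435,.043),f(425,435,.043)," bottom",f(235,385,.012),f(425,385,.012))
print("nest nets",[ (np.array(p)@X*1000,np.array(p)@Y*1000) for p in([.5536,.0632],[.556,.065],[.557,.066])])
print("knob axis",[ (np.array(p)@X*1000,np.array(p)@Y*1000) for p in([.5183,.1895],[.519,.188],[.518,.183])])
print("tcp",state()["ee_pos"][:2]@np.c_[X,Y]*1000, X,Y)
E
```

```text
slide face top L,R [536.1, -90.8] [566.1, -90.7]  back [536.2, -70.8]
fixed face top L,R [535.8, -122.4] [565.4, -122.3]  bottom [534.3, -122.8] [566.6, -122.7]
nest nets [(np.float64(547.3496706464648), np.float64(-104.28584776088553)), (np.float64(550.1763713386115), np.float64(-103.2809780195672)), (np.float64(551.4285070121922), np.float64(-102.62359209414218))]
knob axis [(np.float64(551.2050610200404), np.float64(26.79777427126363)), (np.float64(551.4273312685757), np.float64(25.15747066015498)), (np.float64(548.985696098684), np.float64(20.68104153671876))]
tcp [ 550.77629182 -103.7404429 ] [0.9547608  0.29737487] [-0.29737487  0.9547608 ]
```

```bash
python3 - <<'E'
from h import *
yaw=np.radians(17.3);X=np.array([np.cos(yaw),np.sin(yaw)]);Y=np.array([-X[1],X[0]])
g=cv2.imread("pics/w3.png").mean(2)
print(g[212:262:2,240:270].mean(1).round().tolist())
for rows,dz in((range(236,246,2),.0174),(range(218,228,2),-.0186)):
    print([(r,(ray("wrist",[(256,r)],state()["ee_pos"][2]+dz)[0,:2]*1000@np.c_[X,Y]).round(1).tolist()) for r in rows])
t=X*.551+Y*(-.1076);print(t);plan([*t,.09],17.3);plan([*t,.031],17.3)
E
```

```text
[151.0, 151.0, 153.0, 95.0, 85.0, 84.0, 85.0, 85.0, 85.0, 86.0, 87.0, 88.0, 89.0, 89.0, 91.0, 110.0, 155.0, 181.0, 181.0, 181.0, 180.0, 180.0, 180.0, 179.0, 179.0]
[(236, [551.7, -88.0]), (238, [551.7, -89.0]), (240, [551.7, -90.0]), (242, [551.7, -91.0]), (244, [551.7, -92.0])]
[(218, [551.8, -92.1]), (220, [551.8, -93.3]), (222, [551.8, -94.5]), (224, [551.8, -95.8]), (226, [551.8, -97.0])]
[0.55807074 0.06112129]
plan [-0.0039, 0.0002, 0.1087] [0.0001, 0.0, 0.0045] az 17.6 -> 17.3 q7 0.27 rows 2.6
plan [-0.0039, 0.0002, 0.1677] [0.0001, 0.0, 0.0045] az 17.6 -> 17.3 q7 0.27 rows 4.0
```

```bash
python3 -m inch '[[1,-0.0032,0.0002,0.04,0,0,0.004],[1,-0.0032,0.0002,0.08,0,0,0.004],[1,-0.0032,0.0002,0.12,0,0,0.004],[1,-0.0032,0.0002,0.13,0,0,0.004],[1,-0.0032,0.0002,0.13,0,0,0.004],[1,-0.0032,0.0002,0.13,0,0,0.004],[1,-0.0032,0.0002,0.13,0,0,0.004],[1,-0.0032,0.0002,0.13,0,0,0.004]]'; python3 - <<'E'
from h import *
save("w4",capture("wrist"))
X=np.array([.95476,.29737]);Y=np.array([-.29737,.95476])
t=X*.551+Y*(-.1069);plan([*t,.0325],17.3)
im=cv2.imread("pics/w4.png")[90:330,150:360];cv2.imwrite("pics/crop4.png",cv2.resize(im,None,fx=2.4,fy=2.4))
E
```

```text
clock: 7.77
ee_pos: [0.5591, 0.0622, 0.0708]
tool_rot: [0.001, 0.592, 0.806, 0.001]
contact_force: [0.5, 0.4, -1.2]
grip_width: 0.0395
finger_force: 30.0
plan [-0.0001, -0.0013, 0.0381] [0.0033, 0.0004, 0.0012] az 17.4 -> 17.3 q7 0.34 rows 0.9
```

View pics/crop4.png

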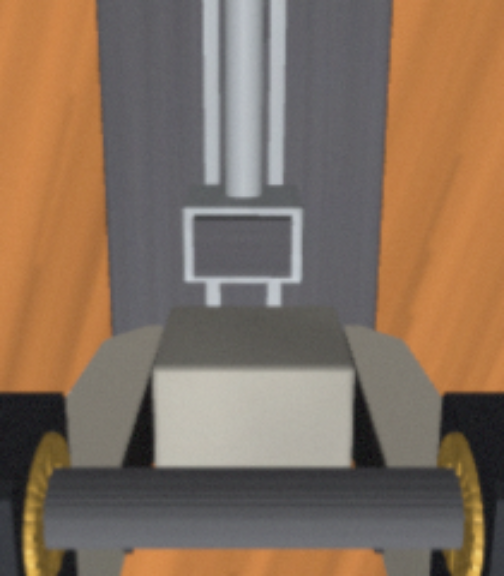

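```bash
python3 - <<'E'
from h import *
X=np.array([.95476,.29737]);Y=np.array([-.29737,.95476])
f=lambda u,v,z:(ray("wrist",[(150+u/2.4-.5,90+v/2.4-.5)],z)[0,:2]*1000@np.c_[X,Y]).round(1).tolist()
z=state()["ee_pos"][2];print(state()["ee_pos"][:2]@np.c_[X,Y]*1000,z)
print("jaw",f(183,283,.043),f(302,283,.043),"stone bot",f(166,307,z-.0186),f(341,307,z-.0186),"top",f(154,368,z+.0174),f(353,368,z+.0174))
t=X*.551+Y*(-.1069);plan([*t,.0325],17.3)
E
```

```text
[ 552.20153614 -106.76500346] 0.07065064481412392
jaw [535.1, -91.6] [565.0, -91.6] stone bot [531.7, -94.8] [573.9, -94.7] top [533.4, -94.4] [572.1, -94.4]
plan [-0.0001, -0.0013, 0.0381] [0.0033, 0.0004, 0.0012] az 17.4 -> 17.3 q7 0.34 rows 0.9
```

The stone sits 3.0 mm clear of the sliding jaw's face and 2.7 mm off-centre sideways. I'll correct that, lower it and release.

```bash
python3 -m inch '[[1,-0.0006,-0.0025,0,0.003,0,0.001],[1,-0.0006,-0.0025,0,0.003,0,0.001],[1,-0.0006,-0.0025,0.015,0.003,0,0.001],[1,-0.0006,-0.0025,0.025,0.003,0,0.001],[1,-0.0006,-0.0025,0.034,0.003,0,0.001],[1,-0.0006,-0.0025,0.038,0.003,0,0.001],[1,-0.0006,-0.0025,0.038,0.003,0,0.001],[1,-0.0006,-0.0025,0.038,0.003,0,0.001],[1,-0.0006,-0.0025,0.038,0.003,0,0.001]]'
```

```text
clock: 8.57
ee_pos: [0.5556, 0.0606, 0.0305]
tool_rot: [-0.001, 0.593, 0.805, -0.001]
contact_force: [-0.0, -0.3, -0.9]
grip_width: 0.0397
finger_force: 30.0
```

```bash
python3 -m inch '[[1,0,0,0.001,0,0,0],[1,0,0,0.001,0,0,0],[0.3,0,0,0.001,0,0,0],[0.3,0,0,0.001,0,0,0],[0.3,0,0,0.001,0,0,0],[0.3,0,0,0.001,0,0,0],[0.3,0,0,0.001,0,0,0]]'; python3 -m inch '[[0.3,0,0,-0.03,0,0,0],[0.3,0,0,-0.06,0,0,0],[0.3,0,0,-0.1,0,0,0],[0.3,0,0,-0.14,0,0,0],[0.3,0,0,-0.15,0,0,0],[0.3,0,0,-0.15,0,0,0],[0.3,0,0,-0.15,0,0,0]]'; python3 - <<'E'
from h import *
X=np.array([.95476,.29737]);Y=np.array([-.29737,.95476])
r=stonefit(z=.048,name="w5")
print(np.array(r[:2])@np.c_[X,Y]*1000)
print(lm("wrist","stone"),lm("wrist","nest"),lm("wrist","knob_axis"))
plan([*(X*.5505+Y*.0245),.17],107.3)
im=cv2.imread("pics/w5.png")[0:300,150:360];cv2.imwrite("pics/crop5.png",cv2.resize(im,None,fx=2,fy=2))
E
```

```text
clock: 9.15
ee_pos: [0.5556, 0.0608, 0.0296]
tool_rot: [-0.001, 0.593, 0.805, -0.001]
contact_force: [-0.9, -0.5, -0.3]
grip_width: 0.0643
finger_force: 0.0
clock: 9.73
ee_pos: [0.5561, 0.0611, 0.1799]
tool_rot: [-0.001, 0.593, 0.806, -0.001]
contact_force: [-0.4, 0.1, -1.0]
grip_width: 0.0652
finger_force: 0.0
0.74 centre mm 555.5 61.5 size 38.8 21.3 az long 17.4
[ 548.69638759 -106.49195744]
[(0.93, [0.5519, 0.0622, 0.0135]), (0.21, [0.3715, -0.0896, -0.0011])] [] [(0.93, [0.5192, 0.1869, 0.0804]), (0.4, [0.4973, 0.1771, 0.0495])]
plan [0.1317, 0.0022, 0.0082] [-0.0043, -0.0043, -1.5708] az 17.3 -> 107.3 q7 0.29 rows 12.6
```

View pics/crop5.png

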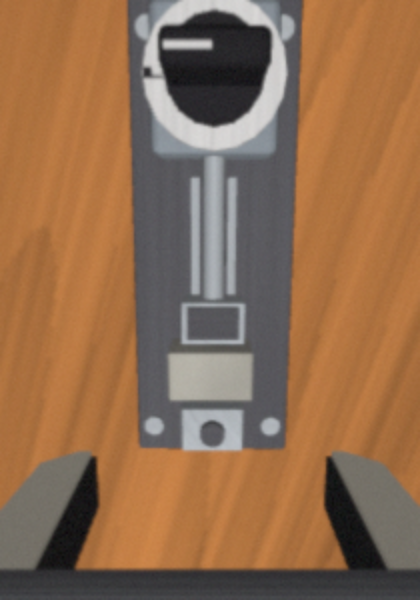

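The stone stands square between the jaws, at crop (210,377), with both faces clear. Next, the knob. I'll move above it with the fingers turned to close across the bar.

```bash
python3 -m inch '[[0.3,0.13,0.002,0.008,0,0,-1.57],[0.3,0.13,0.002,0.008,0,0,-1.57],[0.3,0.13,0.002,0.008,0,0,-1.57],[0.3,0.13,0.002,0.008,0,0,-1.57],[0.3,0.13,0.002,0.008,0,0,-1.57],[0.3,0.13,0.002,0.008,0,0,-1.57],[0.3,0.13,0.002,0.008,0,0,-1.57],[0.3,0.13,0.002,0.008,0,0,-1.57],[0.3,0.13,0.002,0.008,0,0,-1.57],[0.3,0.13,0.002,0.008,0,0,-1.57],[0.3,0.13,0.002,0.008,0,0,-1.57],[0.3,0.13,0.002,0.008,0,0,-1.57]]';  python3 -m inch '[[0.3,0,0,0,0,0,-0.065],[0.3,0,0,0,0,0,-0.065],[0.3,0,0,0,0,0,-0.065]]'; python3 - <<'E'
from h import *
X=np.array([.95476,.29737]);Y=np.array([-.29737,.95476])
save("w6",capture("wrist"))
for t in("knob_axis","knob","knob_mark","collar_mark"): print(t,lm("wrist",t),(np.array(lm("wrist",t)[0][1][:2])@np.c_[X,Y]*1000).round(1))
print(state()["qpos"].round(2))
plan([*(X*.5505+Y*.0245),.17],107.3)
im=cv2.imread("pics/w6.png")[60:300,150:360];cv2.imwrite("pics/crop6.png",cv2.resize(im,None,fx=2.4,fy=2.4))
E
```

```text
clock: 10.98
ee_pos: [0.5189, 0.1853, 0.1706]
tool_rot: [-0.002, -0.118, 0.993, -0.0]
contact_force: [0.5, 0.1, -0.3]
grip_width: 0.065
finger_force: 0.0
clock: 11.23
ee_pos: [0.5191, 0.1852, 0.1708]
tool_rot: [-0.002, -0.146, 0.989, -0.0]
contact_force: [0.3, 0.1, -0.3]
grip_width: 0.0654
finger_force: 0.0
knob_axis [(0.84, [0.5212, 0.1846, 0.0811])] [552.5  21.3]
knob [(0.76, [0.5209, 0.1886, 0.0498])] [553.4  25.2]
knob_mark [(0.84, [0.4949, 0.1808, 0.0457])] [526.3  25.5]
collar_mark [(0.84, [0.4931, 0.1796, 0.0526])] [524.2  24.8]
[-0.3   0.48 -0.2   2.05  0.16  0.63  1.26]
plan [0.0005, 0.0016, 0.0017] [-0.0001, -0.0029, -0.0059] az 107.0 -> 107.3 q7 1.26 rows 0.1
```

View pics/crop6.png

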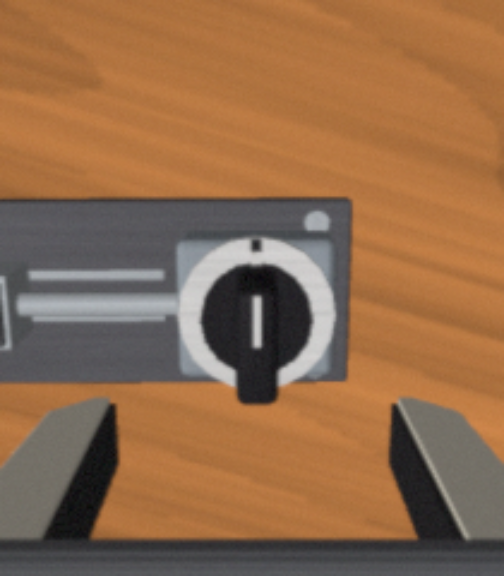

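The crop shows the collar ring centred at about (257,313), the bar along image-vertical at column 257, and the mark in line at (257,244). I'll work out the axis from the ring and the bar edges.

```bash
python3 - <<'E'
from h import *
X=np.array([.95476,.29737]);Y=np.array([-.29737,.95476])
f=lambda u,v,z:(ray("wrist",[(150+u/2.4-.5,60+v/2.4-.5)],z)[0,:2]*1000@np.c_[X,Y]).round(1).tolist()
print("tcp",state()["ee_pos"][:2]@np.c_[X,Y]*1000)
for z in(.045,.05): print(z,"L,R",f(178,313,z),f(336,313,z),"far",f(257,236,z))
print("bar end top",f(238,400,.091),f(278,400,.091),"mark",f(257,244,.048))
r=rot();print("yaxis tilt",r.as_matrix()[:,2])
E
```

```text
tcp [550.97018495  22.86313721]
0.045 L,R [550.5, -6.4] [550.9, 54.2] far [521.0, 24.0]
0.05 L,R [549.3, -5.9] [549.6, 53.7] far [520.3, 24.0]
bar end top [568.5, 17.4] [568.6, 30.6] mark [523.5, 24.0]
yaxis tilt [-2.70919699e-03 -9.43741135e-04 -9.99995885e-01]
```

```bash
python3 - <<'E'
from h import *
X=np.array([.95476,.29737]);Y=np.array([-.29737,.95476])
plan([*(X*.5503+Y*.0239),.074],107.3)
print(state()["moment"].round(3))
E
python3 -m inch '[[0.3,0.0009,0.0011,0.03,0,-0.003,-0.006],[0.3,0.0009,0.0011,0.06,0,-0.003,-0.006],[0.3,0.0009,0.0011,0.09,0,-0.003,-0.006],[0.3,0.0009,0.0011,0.097,0,-0.003,-0.006],[0.3,0.0009,0.0011,0.097,0,-0.003,-0.006],[0.3,0.0009,0.0011,0.097,0,-0.003,-0.006]]'
python3 - <<'E'
from h import *
X=np.array([.95476,.29737]);Y=np.array([-.29737,.95476])
plan([*(X*.5503+Y*.0239),.074],107.3)
print(state()["moment"].round(3))
E
```

```text
plan [0.0004, 0.001, 0.0977] [-0.0001, -0.0029, -0.0059] az 107.0 -> 107.3 q7 1.26 rows 2.3
[ 0.051 -0.022 -0.02 ]
clock: 12.18
ee_pos: [0.5179, 0.1865, 0.0751]
tool_rot: [-0.0, -0.151, 0.989, -0.0]
contact_force: [0.1, -0.4, -0.0]
grip_width: 0.065
finger_force: 0.0
plan [-0.0003, -0.0001, 0.0011] [-0.0002, -0.0004, 0.0004] az 107.3 -> 107.3 q7 1.21 rows 0.0
[ 0.043  0.014 -0.008]
```

```bash
python3 -m inch '[[1,0,0,0.001,0,0,0],[1,0,0,0.001,0,0,0],[1,0,0,0.001,0,0,0],[1,0,0,0.001,0,0,0],[1,0,0,0.001,0,0,0],[1,0,0,0.001,0,0,0],[1,0,0,0.001,0,0,0],[1,0,0,0.001,0,0,0],[1,0,0,0.001,0,0,0],[1,0,0,0.001,0,0,0],[1,0,0,0.001,0,0,0],[1,0,0,0.001,0,0,0]]'
python3 -c "
from h import *
s=state();print(s['moment'].round(3),s['ee_pos'].round(4))"
```

```text
clock: 13.18
ee_pos: [0.5178, 0.1861, 0.0737]
tool_rot: [-0.0, -0.15, 0.989, -0.0]
contact_force: [0.6, -0.8, 2.4]
grip_width: 0.014
finger_force: 30.0
[-0.283 -0.049  0.001] [0.5178 0.1861 0.0737]
```

Gripped at 14.0 mm. The gap measured 31.6 mm against the 24 mm stone, so I expect it to be tight at about 2.4 rad. First free stroke: 1.3 rad.

```bash
python3 -m inch '[[1,0,0,0,0,0,0.12],[1,0,0,0,0,0,0.24],[1,0,0,0,0,0,0.36],[1,0,0,0,0,0,0.48],[1,0,0,0,0,0,0.6],[1,0,0,0,0,0,0.72],[1,0,0,0,0,0,0.84],[1,0,0,0,0,0,0.96],[1,0,0,0,0,0,1.08],[1,0,0,0,0,0,1.2],[1,0,0,0,0,0,1.3],[1,0,0,0,0,0,1.3]]'
python3 -c "
from h import *
s=state();print(s['moment'].round(3))"
python3 -m inch '[[1,0,0,0,0,0,0],[1,0,0,0,0,0,0],[1,0,0,0,0,0,0]]'
python3 -c "
from h import *
s=state();print(s['moment'].round(3),s['qpos'].round(2))
plan([.5178,.1861,.0737],32)"
```

```text
clock: 14.18
ee_pos: [0.5181, 0.1866, 0.0737]
tool_rot: [0.0, 0.48, 0.877, 0.0]
contact_force: [0.6, -0.3, 1.2]
grip_width: 0.0139
finger_force: 30.0
[ 0.009 -0.118 -0.041]
clock: 14.43
ee_pos: [0.5181, 0.1866, 0.0737]
tool_rot: [0.0, 0.477, 0.879, 0.0]
contact_force: [1.7, 0.6, 0.1]
grip_width: 0.0138
finger_force: 30.0
[ 0.117 -0.358 -0.029] [-0.57  0.63  0.17  2.13 -0.27  0.39  0.4 ]
plan [-0.0002, -0.0005, -0.0] [0.0007, -0.0001, 0.017] az 33.0 -> 32.0 q7 0.4 rows 0.1
```

```bash
python3 -m inch '[[1,0,0,0,0,0,0.1],[1,0,0,0,0,0,0.2],[1,0,0,0,0,0,0.3],[1,0,0,0,0,0,0.4],[1,0,0,0,0,0,0.5],[1,0,0,0,0,0,0.6]]'
python3 -c "
from h import *
s=state();print('moving',s['moment'].round(3))"
python3 -m inch '[[1,0,0,0,0,0,0],[1,0,0,0,0,0,0],[1,0,0,0,0,0,0],[1,0,0,0,0,0,0]]'
python3 -c "
from h import *
s=state();print(s['moment'].round(3),s['qpos'].round(2))
plan([.5178,.1861,.0737],0)
capture('wrist')
for c in ('scene','wrist'):
  im=capture(c);save('k_'+c,im)
  for t in('knob_mark','collar_mark'): print(c,t,lm(c,t))
"
```

```text
clock: 14.93
ee_pos: [0.5184, 0.1866, 0.0737]
tool_rot: [0.0, 0.718, 0.697, 0.001]
contact_force: [2.2, 0.3, 0.3]
grip_width: 0.0139
finger_force: 30.0
moving [ 0.097 -0.42   0.117]
clock: 15.27
ee_pos: [0.5183, 0.1865, 0.0737]
tool_rot: [0.0, 0.716, 0.698, 0.0]
contact_force: [2.7, 1.1, -1.1]
grip_width: 0.0136
finger_force: 30.0
[ 0.446 -0.842 -0.002] [-0.67  0.65  0.33  2.14 -0.5   0.42  0.03]
plan [-0.0005, -0.0005, 0.0] [0.0009, -0.0005, -0.0242] az -1.4 -> 0.0 q7 0.03 rows 0.2
scene knob_mark [(0.58, [0.5236, 0.2119, 0.0524]), (0.47, [0.19, -0.2371, 0.0504])]
scene collar_mark [(0.75, [0.5206, 0.2138, 0.045]), (0.53, [0.192, -0.2378, 0.0501])]
wrist knob_mark [(0.67, [0.5176, 0.2093, 0.0499])]
wrist collar_mark [(0.91, [0.5178, 0.2111, 0.0531])]
```

Free so far, at 1.9 rad, with the marks still in line. Now smaller strokes, reading the moment after each one.

```bash
cat > m.py <<'E'
from h import *
s=state();v=[s["moment"][2]]
print('mz',s['moment'].round(3),'az',round(float(np.degrees(np.arctan2(*rot().as_matrix()[[1,0],1]))),1),'q7',s['qpos'][6].round(2))
E
for i in 1 2; do python3 -m inch '[[1,0,0,0,0,0,0.1],[1,0,0,0,0,0,0.2]]' >/dev/null; python3 m.py; python3 -m inch '[[1,0,0,0,0,0,0],[1,0,0,0,0,0,0],[1,0,0,0,0,0,0],[1,0,0,0,0,0,0]]' | grep -E "clock|contact|width"; python3 m.py; done
python3 -c "
from h import *
capture('wrist')
for t in('knob_mark','collar_mark'): print(t,lm('wrist',t))"
```

```text
mz [ 0.496 -1.099  0.101] az -13.2 q7 -0.1
clock: 16.12
contact_force: [4.4, 2.4, -1.8]
grip_width: 0.0139
mz [ 0.536 -1.104 -0.045] az -12.9 q7 -0.1
mz [ 0.426 -1.143  0.117] az -24.6 q7 -0.23
clock: 16.62
contact_force: [4.4, 2.1, -2.1]
grip_width: 0.0141
mz [ 0.518 -1.223 -0.08 ] az -24.4 q7 -0.23
knob_mark [(0.85, [0.5261, 0.2091, 0.0465])]
collar_mark [(0.83, [0.5295, 0.2077, 0.0503])]
```

```bash
for i in 1 2; do python3 -m inch '[[1,0,0,0,0,0,0.1],[1,0,0,0,0,0,0.2]]' >/dev/null; python3 m.py; python3 -m inch '[[1,0,0,0,0,0,0],[1,0,0,0,0,0,0],[1,0,0,0,0,0,0],[1,0,0,0,0,0,0]]' | grep -E "clock|contact|width"; python3 m.py; done
python3 -c "
from h import *
capture('wrist')
for t in('knob_mark','collar_mark'): print(t,lm('wrist',t))"
```

```text
mz [ 0.436 -1.176  0.243] az -36.1 q7 -0.36
clock: 17.27
contact_force: [4.8, 1.8, -2.4]
grip_width: 0.0142
mz [ 0.503 -1.256  0.087] az -35.8 q7 -0.36
mz [ 0.358 -1.284  0.174] az -47.5 q7 -0.49
clock: 17.77
contact_force: [6.3, 2.2, -2.8]
grip_width: 0.0138
mz [ 0.449 -1.157  0.061] az -47.3 q7 -0.49
knob_mark [(0.96, [0.5364, 0.205, 0.0477])]
collar_mark [(0.86, [0.5333, 0.2066, 0.0529])]
```

Tight from about 2.5 rad, since the held moment is now positive. I'll measure the slip by unwrapping the collar ring to find the dark mark's azimuth. The tool gives the pointer's azimuth.

```bash
cat > ring.py <<'E'
from h import *
def ring(c="wrist",im=None,ax=(.5183,.1864),z=.048,cal=None):
    cal=cal or get_calibration(c);im=capture(c) if im is None else im
    A=np.radians(np.arange(0,360,1.));best=[]
    g=im.astype(np.float32).mean(2);S=[]
    for r in(.0235,.0245,.0255,.0265):
        W=np.c_[ax[0]+r*np.cos(A),ax[1]+r*np.sin(A),0*A+z];M=np.array(cal["camera_from_world"])
        uv=cv2.projectPoints(W,cv2.Rodrigues(M[:3,:3])[0],M[:3,3],np.array(cal["mtx"]),np.array(cal["dist_coeffs"]))[0].reshape(-1,2).astype(np.float32)
        S.append(cv2.remap(g,uv[:,:1],uv[:,1:],cv2.INTER_LINEAR).ravel())
    return np.array(S)
if __name__=="__main__":
    y=rot().as_matrix()[:,1];az=np.degrees(np.arctan2(y[1],y[0]));p=(az+90)%180
    print("pointer az",p.round(1),"or",p+180)
    S=ring().mean(0)
    for a in range(0,360,4): print(f"{a}:{S[a]:.0f}",end=" ")
    lo,hi=20,110; w=np.clip(np.median(S[lo:hi])-25-S[lo:hi],0,None);print("\nmark az",(np.arange(lo,hi)*w).sum()/max(w.sum(),1e-9))
E
python3 ring.py
```

```text
pointer az 42.7 or 222.71008437512046
0:227 4:226 8:225 12:224 16:224 20:223 24:224 28:225 32:226 36:220 40:196 44:197 48:188 52:43 56:50 60:219 64:224 68:224 72:224 76:224 80:222 84:221 88:221 92:221 96:221 100:219 104:220 108:222 112:221 116:219 120:222 124:224 128:225 132:217 136:198 140:172 144:139 148:125 152:124 156:124 160:124 164:85 168:42 172:60 176:93 180:119 184:124 188:125 192:124 196:69 200:30 204:29 208:30 212:35 216:39 220:41 224:41 228:43 232:45 236:44 240:41 244:36 248:26 252:44 256:115 260:124 264:124 268:123 272:110 276:76 280:70 284:118 288:124 292:124 296:125 300:124 304:129 308:153 312:177 316:209 320:227 324:227 328:220 332:227 336:227 340:226 344:226 348:227 352:224 356:224 
mark az 53.39824084163056
```

The mark is at az 53.5° and the pointer at about 42.7°, so there has been one click of slip (11°). Two more clicks is 0.42 rad.

```bash
for i in 1 2; do python3 -m inch '[[1,0,0,0,0,0,0.1],[1,0,0,0,0,0,0.21]]' >/dev/null; python3 m.py; python3 -m inch '[[1,0,0,0,0,0,0],[1,0,0,0,0,0,0],[1,0,0,0,0,0,0]]' | grep -E "clock|contact"; python3 ring.py | grep az; done
```

```text
mz [ 0.236 -1.298  0.172] az -59.6 q7 -0.64
clock: 18.38
contact_force: [5.6, 1.2, -1.5]
pointer az 30.7 or 210.67179060178285
mark az 53.54487467334847
mz [ 0.108 -1.353  0.166] az -71.6 q7 -0.79
clock: 18.85
contact_force: [7.2, 0.9, -3.1]
pointer az 18.6 or 198.62962044866111
mark az 53.470126133730965
```

That makes 34.9° of slip, three clicks, with the mark stationary. Releasing and lifting off.

```bash
python3 -m inch '[[0.4,0,0,0,0,0,0],[0.4,0,0,0,0,0,0],[0.4,0,0,0,0,0,0],[0.4,0,0,0,0,0,0],[0.4,0,0,0,0,0,0],[0.4,0,0,0,0,0,0]]'; python3 -m inch '[[0.4,0,0,-0.03,0,0,0],[0.4,0,0,-0.06,0,0,0],[0.4,0,0,-0.1,0,0,0],[0.4,0,0,-0.13,0,0,0],[0.4,0,0,-0.13,0,0,0],[0.4,0,0,-0.13,0,0,0]]'; python3 - <<'E'
from h import *
im=capture("wrist");save("w9",im)
for t in("knob_mark","collar_mark"): print(t,lm("wrist",t))
cv2.imwrite("pics/w9c.png",cv2.resize(cv2.imread("pics/w9.png"),None,fx=1.5,fy=1.5))
capture("scene");print(lm("scene","stone"),[lm("scene",t)[:1] for t in("jar","thirdhand","pliers","roundel","file")])
E
sed -i 's/lo,hi=20,110/lo,hi=28,90/' ring.py; python3 ring.py
```

```text
clock: 19.4
ee_pos: [0.5175, 0.1862, 0.0736]
tool_rot: [-0.0, 0.987, 0.161, -0.0]
contact_force: [0.0, -0.2, 0.5]
grip_width: 0.0493
finger_force: 0.0
clock: 19.9
ee_pos: [0.5183, 0.1868, 0.205]
tool_rot: [-0.001, 0.987, 0.162, 0.001]
contact_force: [-0.2, 0.2, 0.4]
grip_width: 0.056
finger_force: 0.0
knob_mark [(0.7, [0.5392, 0.1948, 0.0492])]
collar_mark [(0.58, [0.5276, 0.2079, 0.0506])]
[(0.76, [0.5622, 0.0583, 0.0095]), (0.75, [0.6079, -0.2964, -0.002])] [[(0.61, [0.7381, 0.1818, 0.0031])], [], [(0.61, [0.3723, -0.0884, -0.0035])], [(0.78, [0.4419, -0.2622, 0.0007])], [(0.74, [0.4006, 0.3776, 0.0007])]]
pointer az 18.5 or 198.53718114746238
0:207 4:210 8:208 12:206 16:201 20:190 24:193 28:205 32:208 36:209 40:208 44:208 48:207 52:178 56:59 60:57 64:181 68:206 72:206 76:206 80:206 84:204 88:203 92:202 96:201 100:202 104:200 108:200 112:203 116:202 120:200 124:202 128:206 132:207 136:208 140:204 144:204 148:199 152:203 156:206 160:206 164:205 168:200 172:202 176:202 180:193 184:106 188:32 192:34 196:34 200:36 204:36 208:38 212:38 216:41 220:106 224:186 228:197 232:196 236:197 240:199 244:196 248:196 252:200 256:201 260:203 264:202 268:203 272:206 276:205 280:206 284:208 288:210 292:210 296:207 300:207 304:210 308:210 312:209 316:210 320:209 324:211 328:207 332:201 336:209 340:209 344:208 348:210 352:209 356:205 
mark az 57.920082221367615
```

View pics/w9c.png

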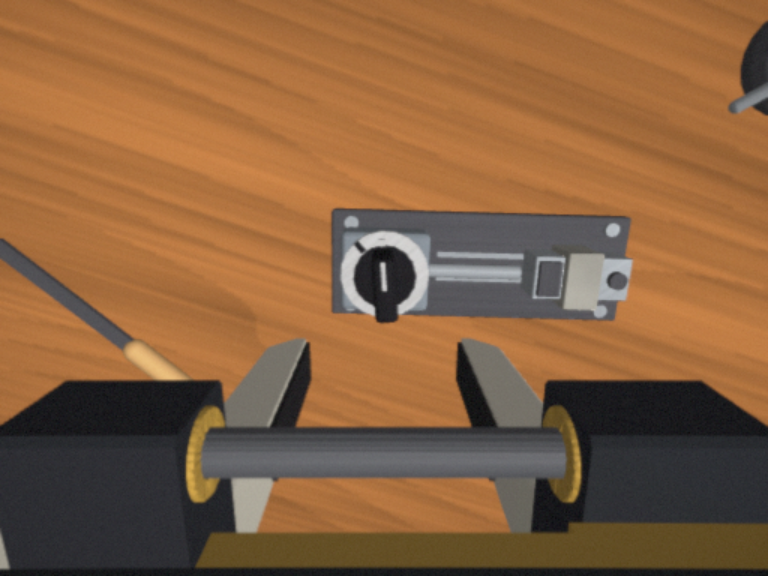

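The picture shows the stone at (583,280), held square between the sliding jaw at (548,278) and the fixed jaw at (617,280). The mark at (361,246) sits about 36° from the pointer at about (383,240), which is three clicks. Handing in.

```bash
python3 -c "
from rig import *
print(job_done())"
```

```text
the job is handed in; nothing more can be done
None
```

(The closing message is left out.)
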